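# Load a culture dish under the spring flap of a dish loader

## Robot

A 6-joint arm with a two-finger parallel gripper is mounted at the origin on a cart in front of the work surface, level with it; the furniture and walls round the work are solid. World frame = base frame: x ahead of the robot, y to its left, z up, the work surface at z = 0. Lengths are in m, angles in degrees, forces in N, time in s.
With the tool pointing down it reaches from about 0.35 to 0.875 m from the base axis. Payload 4.2 kg.
Tool frame: the origin (TCP) lies midway between the tips of the shut fingers; the grasp point (between the pads) lies 19 mm behind it; y points along the fingers, x is the direction in which the jaws open and shut, and the axes are right-handed (so a half turn about y gives the same grasp; the last joint's range is limited). The gripper opens to 87 mm and grips with 3 to 60 N. Pads are 19 mm wide; open, the fingers measure 117 mm over their backs; the gripper's body (75 mm by 190 mm) begins 51 mm behind the grasp point.
Start: joints at [88.327, 22.042, 0.453, 0, -68.411, -14.817], TCP at [0.177, 0.599, 0.196] pointing down, gripper open.
Joint ranges: [-179.83, 179.83], [-69.29, 118.12], [-61.27, 80.66], [-181.25, 117.63], [-171.15, -9.14], [-177.46, 177.46]. Speed limits (degrees/s): [159.86, 159.86, 180, 180, 180, 180].

## Interface

Orientations are given as a 3x3 rotation matrix whose columns are the frame's x, y, z axes.
In Python, from station import * gives the robot as it stands.
- The arm moves only by the tool jog_arm, never from a script. Its argument "series" is a list of rows, each a list of 3 entries, a list of its own where there are three numbers: the shift along the tool's x, y, z in m, then the turn, a rotation vector about the tool's x, y, z in degrees, then the finger opening in m, from 0 to 0.087. A call has 1 to 10 rows; each row shifts and turns the commanded pose from where the row before left it, along the tool's axes as they then stand; what a row does not reach is not made up. A row lasts 1/8 s, in which the tool goes at most 62.5 mm and 10.7 degrees, less where a joint would pass 70% of its speed; a pose out of reach is approached as far as the arm can. A call is refused whole if a number of a shift passes 0.0625 or a number of a turn 10.7, either way. A call with a gripper value outside its range is refused whole. The fingers move at their own pace and stop on an object; the grip force is fixed at half the most. Time passes only in rows, so rows that do not move let the fingers close. It gives the time, the measured TCP pose, the force and the opening at its end, in the units of the state.
- sense(): the state, without advancing time (a new reading comes with each control period).
- capture(name): name is "scene" or "top"; returns the picture (480x640x3 uint8, red, green, blue); there is no depth.
- camera_info(name): a dict with "fx", "fy", "cx", "cy" (pixels), "rvec" (rotation vector, rad) and "tvec" (3), from world to camera coordinates, as OpenCV has them. Camera axes: x right, y down, z forward; pixel columns grow to the right and rows downward; lengths in m; the calibration is good to about 2 mm. A picture is of the moment at which its call begins. camera_info takes no time and is no camera call.
- finish_job(): hands the job in, once; it reports no verdict.
The state is a dict: "time_s": time; "joints": joint angles; "joint_velocities": joint speeds; "effort": joint torques, N m; "tcp_pos": TCP position; "ee_rot": TCP orientation; "wrist_force": force on the tool from outside, world axes, zero at the start; "moment": the same for the moment, N m; "gripper_width": opening from 0.0 (shut) to 1.0 (fully open).
Only numpy, scipy, OpenCV 4.12 (cv2) and the standard library are available. Lean on these libraries where they do the work, as an engineer would, in place of code of your own. Each camera call takes 0.05 s, during which the arm holds its last target. There are 200 camera calls.

## Task

Load the culture dish that stands on the deck of the white dish loader: with one fingertip press down the loader's long grey press strip to hold its spring flap open, and while holding it push the dish with the other fingertip along the lane, under the flap's lip, until it is fully home against the backstop. Then let go so that the flap springs shut behind the dish. Only push the dish, never pick it up or tip it, and leave the other dish, the stopper and the beaker where they are.

Things in the scene. Friction and masses are not known exactly. Their poses are not given: they have to be found in the camera images.
- loader: Fixed dish loader with white deck, top at z 12 (mm, loader frame, as in all entries below), x -122..74, y -46..50. Origin: at worktop level, mid lane, under the front face of the flap's lip; x = push direction into the loader, y = left, z up. Dish lane between slippery white rails: inner faces y = +-33, z 12..20, x -35..67, flared from x = -54. Backstop face x = 63, z 12..24.
- seat (a point): Point on the deck top where the middle of the dish's underside lies when fully home: x 32, y 0, z 12. Axes as the loader's. The flap is a flat grey see-saw on a rod along x at y 40, z 31 (posts to z 34): right of the rod is its cover, left of it the press strip.
- notch (a point): Point on the deck at x 0, y 2, z 12, in the finger notch: the mouth area x below 26, y -22..33 is not covered by the flap, so a fingertip can follow the dish there (near the lane's middle) up to fully home. Behind it, at x 26..62, the flap's cover roofs the lane (underside z 29.5, rising as it opens).
- press_strip (a point): Point on top of the flap's flat press strip (x -124..30, y 59..96), at x -45, y 76; moves with the flap. Top at z 28.5 when shut, about 16 fully open (at y 76). Pressing anywhere along x opens the flap equally, so a finger can slide along it. Free space below down to the worktop.
- lip (a point): Middle of the lower edge of the flap's lip, moves with the flap; when shut at x 2, y -30, z 20. The lip (x 0..4, y -22..-38) hangs from a tongue of the cover and blocks the dish (top z 27) while shut. The flap's right edge rises to about z 61 when fully open.
- flap (a joint): Flap hinge, rad: 0 shut, 0.36 fully open (stop). Spring closed: the strip pressed at y 76 takes about 2 N to start, 4 N at the stop. The lip clears the dish from about 0.13; at 0.30 the strip's top at y 76 is at z 18, lower than the dish's top, so two fingertips at equal height can press the strip and push the dish.
- dish: Lidded round culture dish with red medium, 62 mm across (radius 30.8), 15 mm high, about 18 g, standing on the loader's deck in front of the lip. Origin: centre of its underside; z up.
- other_dish: Bystander: a like dish, 62 mm across, 15 mm high, on the worktop to the right of the loader. Origin: centre of its underside.
- stopper: Bystander: blue rubber stopper, 33 mm across, 28 mm high, on the worktop to the right. Origin: centre of its underside.
- beaker: Bystander: small glass beaker, 49 mm across, 60 mm high, on the worktop to the left. Origin: centre of its underside.
Not all that is in view belongs to the job. Leave any brown look-alike of the loader alone. What is shaped like the dish but yellow is not meant.

How it is judged:
By the outcome, as a careful person would: the job done as asked, in the order asked, and still so for the second after the job is handed in, with the robot touching nothing.
It also fails if it takes over 34 s, if anything falls off the work surface, if the arm or the gripper's body presses on something with over 40 N, if the wrist force passes 120 N, or if a joint passes its speed limit or range.

## Working session

There is one attempt and no reset: what is moved stays moved. The work goes in short steps, Python scripts to look and compute and a tool call to move; the robot and the scene stay as the last step left them, time stands still between calls to the robot, and variables do not carry over. Pictures are saved under pics/ and viewed, about 8 in all and at most 12, crops included, and the job is handed in when it is done.

Besides the shell and the picture viewer there is one more tool, called after "Request:" by a JSON object that holds its "fn" and its "kwargs". jog_arm: Moves the arm, as the interface text tells. Its arguments: {"type":"object","properties":{"series":{"type":"array","items":{"type":"array"}}},"required":["series"]}

```bash
mkdir -p pics; ls; python3 - <<'E'
from station import *
import cv2,numpy as np
s=sense();print({k:np.round(v,3).tolist() for k,v in s.items()})
for n in("scene","top"):
    im=capture(n);cv2.imwrite(f"pics/{n}0.png",im[:,:,::-1]);print(n,camera_info(n))
E
```

```text
pics
{'time_s': 0.0, 'joints': [88.329, 22.092, 0.377, -0.032, -68.413, -14.817], 'joint_velocities': [0.003, -0.092, -0.01, 0.036, -0.013, -0.011], 'effort': [-0.0, -39.067, 18.741, 4.22, 0.011, -0.0], 'tcp_pos': [0.177, 0.599, 0.195], 'ee_rot': [[-0.284, -0.001, 0.959], [-0.959, -0.002, -0.284], [0.002, -1.0, 0.0]], 'wrist_force': [-0.792, 0.326, -0.177], 'moment': [-0.009, 0.012, -0.014], 'gripper_width': 0.998}
scene {'fx': 550.5177858609705, 'fy': 550.5177858609705, 'cx': 322.8784263155004, 'cy': 227.19956934707264, 'rvec': array([ 2.21976479, -0.68825289,  0.31143707]), 'tvec': array([-0.35828126,  0.33935097,  1.27958434])}
top {'fx': 613.8564606922987, 'fy': 613.8564606922987, 'cx': 318.8780858136563, 'cy': 240.70196875154303, 'rvec': array([ 2.21931029, -2.16096113,  0.07030271]), 'tvec': array([0.15253535, 0.5525482 , 1.54589179])}
```

View pics/scene0.png

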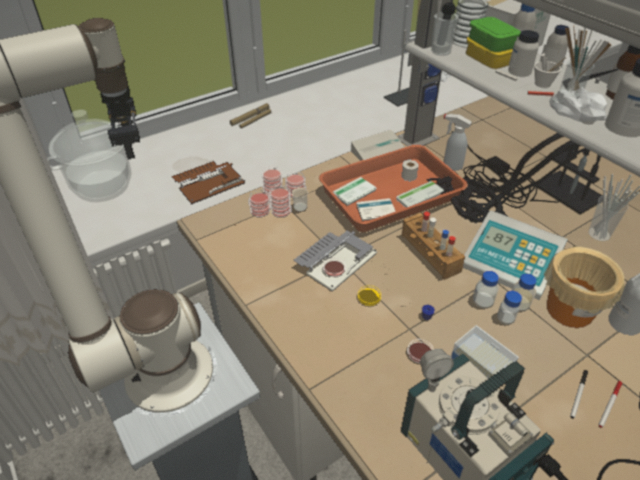

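View pics/top0.png

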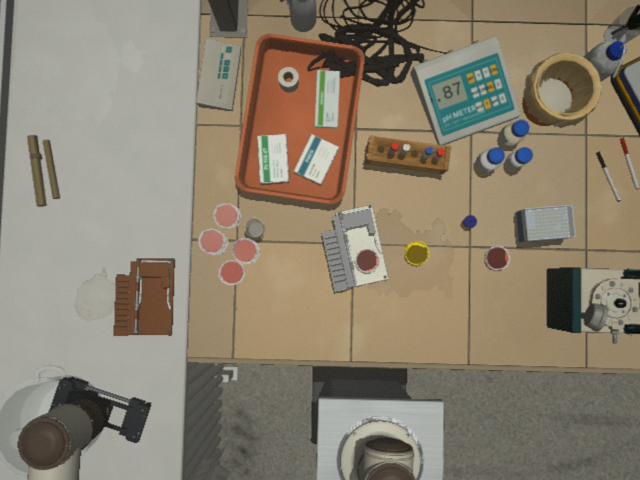

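The loader's deck is at about (358,248) in the top view, with the red dish at (367,260). The grey strip is on its left at (335,262), and the push direction is up the image. The yellow dish at (416,254) and the brown look-alike at (145,297) are decoys.

```bash
cat > h.py <<'E'
from station import *
import cv2,numpy as np
def cam(n):
    c=camera_info(n);K=np.array([[c['fx'],0,c['cx']],[0,c['fy'],c['cy']],[0,0,1]]);return K,cv2.Rodrigues(c['rvec'])[0],c['tvec'],c['rvec']
def ray(n,uv,z):
    K,R,t,_=cam(n);d=R.T@np.linalg.inv(K)@np.r_[uv,1];o=-R.T@t
    return o+d*(z-o[2])/d[2]
def proj(n,P):
    K,R,t,r=cam(n);return cv2.projectPoints(np.atleast_2d(P).astype(float),r,t,K,None)[0][:,0]
E
python3 - <<'E'
from h import *
a=cv2.imread("pics/top0.png")[195:305,312:402];b=cv2.imread("pics/scene0.png")[220:300,285:385]
A=cv2.resize(a,None,fx=5,fy=5,interpolation=cv2.INTER_CUBIC);B=cv2.resize(b,None,fx=3.4,fy=3.4,interpolation=cv2.INTER_CUBIC)
C=np.zeros((550,790,3),np.uint8);C[:,:450]=A;C[:272,450:790]=B
cv2.imwrite("pics/crop0.png",C)
for n in("top","scene"):
    im=cv2.imread(f"pics/{n}0.png");hsv=cv2.cvtColor(im,cv2.COLOR_BGR2HSV)
    m=((((hsv[...,0]<12)|(hsv[...,0]>168))&(hsv[...,1]>90))*255).astype(np.uint8)
    w=np.zeros_like(m)
    if n=="top": w[235:290,345:395]=1; w[235:285,475:520]=1
    else: w[250:290,310:360]=1;w[330:370,400:440]=1
    cs,_=cv2.findContours(m*w,cv2.RETR_EXTERNAL,cv2.CHAIN_APPROX_NONE)
    for c in cs:
        if cv2.contourArea(c)>40:
            e=cv2.fitEllipse(c);print(n,np.round(e[0],2),np.round(e[1],1),[np.round(ray(n,e[0],z),4) for z in(.008,.020)])
E
```

```text
top [367.21 260.34] [19.  19.4] [array([0.5019, 0.0423, 0.008 ]), array([0.5015, 0.0433, 0.02  ])]
top [497.22 257.62] [19. 20.] [array([ 0.5177, -0.2901,  0.008 ]), array([ 0.5172, -0.2866,  0.02  ])]
scene [418.56 349.74] [13.1 17.7] [array([ 0.5189, -0.283 ,  0.008 ]), array([ 0.512 , -0.2886,  0.02  ])]
scene [333.96 266.6 ] [ 8.9 15.5] [array([0.5113, 0.0568, 0.008 ]), array([0.5045, 0.0475, 0.02  ])]
```

View pics/crop0.png

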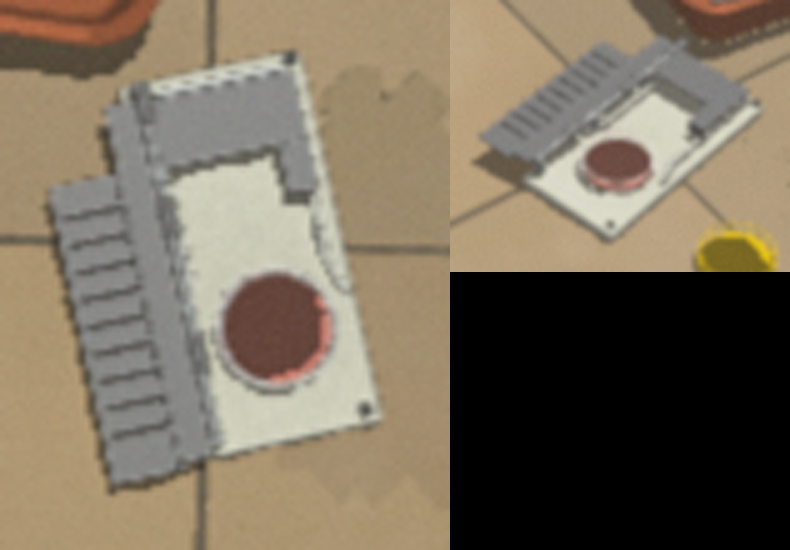

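The dark medium is centred at crop (275,326). The deck's right corners are at crop (298,55) and (381,415), the strip's left corners at (48,190) and (110,490), and the lip tip at (312,203). Next I fit the loader's pose from these points.

```bash
python3 - <<'E'
from h import *
from scipy.optimize import least_squares
L=np.array([[74,-46,12],[-122,-46,12],[-124,96,28.5],[30,96,28.5],[0,-38,33]])/1e3
px=np.array([[299,53],[381,416],[110,491],[48,190],[312,203]])/5+[312,195]-.4
W=np.array([ray("top",p,l[2]) for p,l in zip(px,L)])
# Kabsch 2D
def fit(L,W):
    a,b=L[:,:2]-L[:,:2].mean(0),W[:,:2]-W[:,:2].mean(0)
    th=np.arctan2((a[:,0]*b[:,1]-a[:,1]*b[:,0]).sum(),(a*b).sum())
    R=np.array([[np.cos(th),-np.sin(th)],[np.sin(th),np.cos(th)]]);o=W[:,:2].mean(0)-R@L[:,:2].mean(0)
    return th,R,o
th,R,o=fit(L,W);print(np.degrees(th),o);print(np.round(((W[:,:2]-o)@R-L[:,:2])*1e3,1))
# scene-view check points projected
T=np.array([[74,-46,12],[-122,-46,12],[-124,96,28.5],[30,96,28.5],[0,-38,31],[-122,50,12]])/1e3
P=np.c_[(T[:,:2]@R.T+o),T[:,2]]
B=cv2.imread("pics/scene0.png");A=cv2.imread("pics/top0.png")
out=[]
for n,im,(x0,y0,w,h),f in(("top",A,(312,195,90,110),5),("scene",B,(285,220,85,85),4)):
    v=cv2.resize(im[y0:y0+h,x0:x0+w],None,fx=f,fy=f,interpolation=cv2.INTER_CUBIC)
    for q in proj(n,P): cv2.circle(v,tuple(int(round(k)) for k in (q-[x0,y0]+.5)*f),3,(0,255,0),1)
    out.append(v)
C=np.zeros((550,790,3),np.uint8);C[:550,:450]=out[0];C[:340,450:790]=out[1];cv2.imwrite("pics/ov0.png",C)
for n,im,w in(("top",A,(235,290,345,395)),("scene",B,(250,290,310,360))):
    hsv=cv2.cvtColor(im,cv2.COLOR_BGR2HSV)
    m=((((hsv[...,0]<12)|(hsv[...,0]>168))&(hsv[...,1]>90)&(hsv[...,2]<135))*255).astype(np.uint8)
    k=np.zeros_like(m);k[w[0]:w[1],w[2]:w[3]]=m[w[0]:w[1],w[2]:w[3]]
    c=max(cv2.findContours(k,0,1)[0],key=cv2.contourArea);e=cv2.fitEllipse(c)
    p=ray(n,e[0],.025);print(n,np.round(e[0],1),np.round(e[1],1),p,"loader mm",(p[:2]-o)@R*1e3)
E
```

```text
13.819869156078969 [0.56106552 0.06303707]
[[-0.8 -0.9]
 [ 5.  -1.2]
 [-0.3  0.2]
 [ 0.6 -1.7]
 [-4.5  3.6]]
top [366.5 260. ] [17.6 18.8] [0.50224913 0.04544805 0.025     ] loader mm [-61.3152356   -3.03035829]
scene [334.  266.6] [ 8.9 15.5] [0.50162081 0.04362991 0.025     ] loader mm [-62.35966891  -4.64578398]
```

View pics/ov0.png

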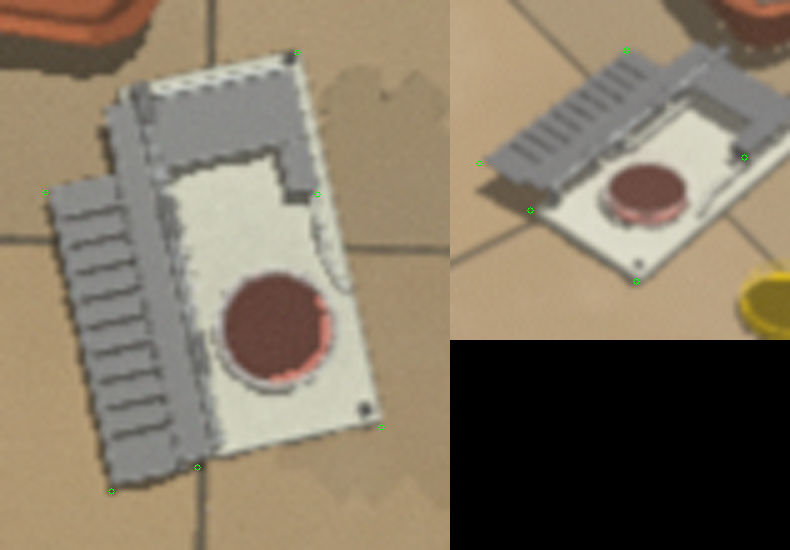

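The two views agree on the dish, at about (-62, -4) in the loader frame, so its rear edge is near x -93. The loader's yaw is about 14°, with its origin near (0.561, 0.063). I'll turn about 30° and travel at height with the opening at 68 mm, which puts one fingertip over the lane's middle and the other over the strip.

Request:
{"fn": "jog_arm", "kwargs": {"series": [[[0,0,0],[0,-10.1,0],0.068],[[0,0,0],[0,-10.1,0],0.068],[[0,0,0],[0,-10.1,0],0.068],[[0,0,0],[0,0,0],0.068]]}}

```text
time_s: 0.6
tcp_pos: [0.1773, 0.599, 0.1958]
ee_rot: [[0.237, -0.0, 0.972], [-0.972, -0.001, 0.237], [0.001, -1.0, -0.0]]
wrist_force: [0.7, -0.5, -0.2]
gripper_width: 0.789
```

Request:
{"fn": "jog_arm", "kwargs": {"series": [[[0.057,0,0.013],[0,0,0],0.068],[[0.057,0,0.013],[0,0,0],0.068],[[0.057,0,0.013],[0,0,0],0.068],[[0.057,0,0.013],[0,0,0],0.068],[[0.057,0,0.013],[0,0,0],0.068],[[0.057,0,0.013],[0,0,0],0.068],[[0.057,0,0.013],[0,0,0],0.068],[[0.057,0,0.013],[0,0,0],0.068],[[0.057,0,0.013],[0,0,0],0.068],[[0,0,0],[0,0,0],0.068]]}}

```text
time_s: 1.85
tcp_pos: [0.4141, 0.1258, 0.1962]
ee_rot: [[0.229, -0.0, 0.973], [-0.973, -0.0, 0.229], [0.0, -1.0, -0.001]]
wrist_force: [-0.2, -0.0, 0.2]
gripper_width: 0.782
```

```bash
cat >> h.py <<'E'
th=np.radians(13.9);o=np.array([.5605,.0630]);R=np.array([[np.cos(th),-np.sin(th)],[np.sin(th),np.cos(th)]])
def st():
    s=sense();e=np.array(s['ee_rot']);p=np.array(s['tcp_pos'])
    print("t",s['time_s'],"tcp",p.round(4),"loader mm",((p[:2]-o)@R*1e3).round(1),"yaw",np.degrees(np.arctan2(e[1,2],e[0,2])).round(2),"down",e[:,1].round(3),"F",np.round(s['wrist_force'],2),"gw",round(s['gripper_width']*87,1))
    return s
E
python3 -c "
from h import *
st()"
```

```text
t 1.85 tcp [0.4141 0.1258 0.1962] loader mm [-127.    96.1] yaw 13.24 down [-0. -0. -1.] F [-0.24 -0.04  0.23] gw 68.0
```

Request:
{"fn": "jog_arm", "kwargs": {"series": [[[0.0565,0,0.014],[0,0,0],0.068],[[0,0.05,0],[0,0,0],0.068],[[0,0.05,0],[0,0,0],0.068],[[0,0.05,0],[0,0,0],0.068],[[0,0,0],[0,0,0],0.068]]}}

```text
time_s: 2.48
tcp_pos: [0.4375, 0.0766, 0.0436]
ee_rot: [[0.237, -0.008, 0.971], [-0.971, -0.004, 0.237], [0.002, -1.0, -0.009]]
wrist_force: [0.2, -0.7, 0.7]
gripper_width: 0.782
```

```bash
python3 - <<'E'
from h import *
st()
f=4
o2=[]
for n,(x0,y0,w,h) in(("top",(305,195,100,130)),("scene",(270,195,98,130))):
    im=capture(n)[:,:,::-1];cv2.imwrite(f"pics/{n}1.png",im)
    o2.append(cv2.resize(im[y0:y0+h,x0:x0+w],None,fx=f,fy=f,interpolation=cv2.INTER_CUBIC))
cv2.imwrite("pics/crop1.png",np.hstack(o2))
E
```

```text
t 2.475 tcp [0.4375 0.0766 0.0436] loader mm [-116.1   42.8] yaw 13.74 down [-0.008 -0.004 -1.   ] F [ 0.24 -0.75  0.68] gw 68.0
```

View pics/crop1.png

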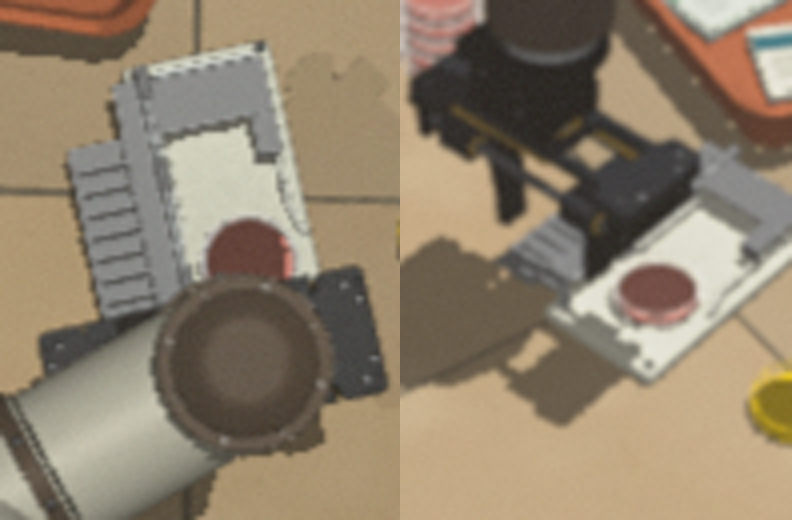

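The gripper straddles the rod. In the scene view the push finger is behind the dish at crop (600,270), the other finger is over the strip, and the dish is untouched. I correct 4 mm to the right and press down while watching the force.

Request:
{"fn": "jog_arm", "kwargs": {"series": [[[0.004,0,0.003],[0,0,0],0.068],[[0,0.01,0],[0,0,0],0.068],[[0,0.005,0],[0,0,0],0.068],[[0,0,0],[0,0,0],0.068],[[0,0,0],[0,0,0],0.068]]}}

```text
time_s: 3.2
tcp_pos: [0.4444, 0.0743, 0.0314]
ee_rot: [[0.239, 0.0, 0.971], [-0.971, -0.0, 0.239], [0.0, -1.0, 0.0]]
wrist_force: [-0.4, 0.5, 1.2]
gripper_width: 0.78
```

```bash
python3 -c "
from h import *
st()"
```

```text
t 3.2 tcp [0.4444 0.0743 0.0314] loader mm [-109.9   38.9] yaw 13.81 down [ 0. -0. -1.] F [-0.37  0.54  1.17] gw 67.9
```

Request:
{"fn": "jog_arm", "kwargs": {"series": [[[0,0.003,-0.001],[0,0,0],0.068],[[0,0.003,0],[0,0,0],0.068],[[0,0,0],[0,0,0],0.068]]}}

```text
time_s: 3.58
tcp_pos: [0.4432, 0.074, 0.0251]
ee_rot: [[0.239, -0.001, 0.971], [-0.971, -0.0, 0.239], [0.0, -1.0, -0.001]]
wrist_force: [-0.1, 0.1, 0.5]
gripper_width: 0.78
```

Request:
{"fn": "jog_arm", "kwargs": {"series": [[[0,0.003,0],[0,0,0],0.068],[[0,0.002,0],[0,0,0],0.068],[[0,0,0],[0,0,0],0.068],[[0,0,0],[0,0,0],0.068]]}}

```text
time_s: 4.08
tcp_pos: [0.4435, 0.0742, 0.0204]
ee_rot: [[0.239, 0.0, 0.971], [-0.971, 0.0, 0.239], [0.0, -1.0, 0.0]]
wrist_force: [-0.3, 0.1, -0.0]
gripper_width: 0.779
```

```bash
python3 - <<'E'
from h import *
st()
f=4
o2=[]
for n,(x0,y0,w,h) in(("top",(305,195,100,130)),("scene",(280,210,98,130))):
    im=capture(n)[:,:,::-1];cv2.imwrite(f"pics/{n}2.png",im)
    o2.append(cv2.resize(im[y0:y0+h,x0:x0+w],None,fx=f,fy=f,interpolation=cv2.INTER_CUBIC))
cv2.imwrite("pics/crop2.png",np.hstack(o2))
E
```

```text
t 4.075 tcp [0.4435 0.0742 0.0204] loader mm [-110.9   38.9] yaw 13.81 down [ 0.  0. -1.] F [-0.26  0.07 -0.01] gw 67.8
```

View pics/crop2.png

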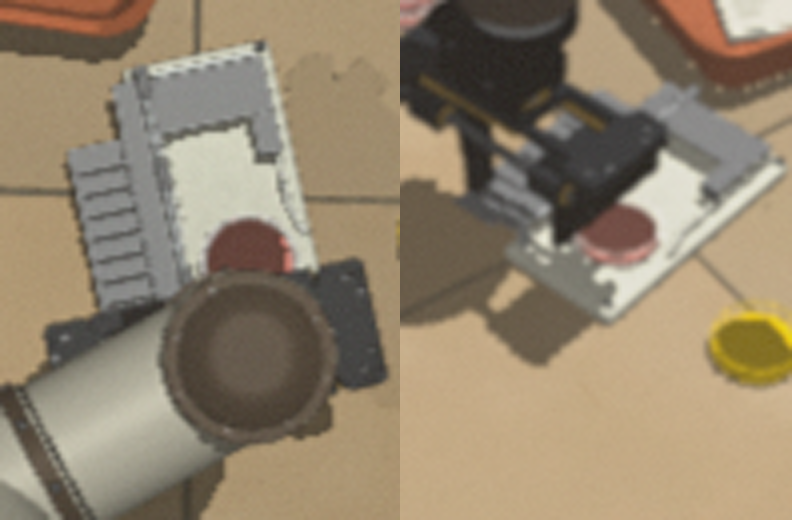

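No force shows at z 20, although the strip should be pushing back with about 3 N. I check with projected fingertip points.

```bash
python3 - <<'E'
from h import *
s=st();p=np.array(s['tcp_pos']);e=np.array(s['ee_rot'])
im=cv2.imread("pics/scene2.png");x0,y0,w,h,f=285,215,80,75,10
v=cv2.resize(im[y0:y0+h,x0:x0+w],None,fx=f,fy=f,interpolation=cv2.INTER_CUBIC)
v=v[:600]
for sx in(-1,1):
    for a,c in((.034,(0,255,0)),(.049,(0,255,255))):
        q=[p+e@[sx*a,dy,dz] for dz in(-.0095,.0095) for dy in (0,-.02)]
        for u in proj("scene",q): cv2.circle(v,tuple(int(k) for k in (u-[x0,y0]+.5)*f),3,c,-1)
# shut and open strip outline
for ang,c in((0,(255,0,0)),(.29,(255,0,255))):
    P=[]
    for x,y in((-124,59),(-124,96),(30,96),(30,59)):
        d=y-40;yy=40+d*np.cos(ang)-2.5*np.sin(ang);z=31-d*np.sin(ang)-2.5*np.cos(ang)
        P.append(np.r_[R@np.array([x,yy])/1e3+o,z/1e3])
    u=((proj("scene",P)-[x0,y0]+.5)*f).astype(np.int32);cv2.polylines(v,[u],True,c,1)
cv2.imwrite("pics/z2.png",v)
E
```

```text
t 4.175 tcp [0.4435 0.0741 0.0204] loader mm [-110.9   38.9] yaw 13.81 down [ 0.  0. -1.] F [0.51 0.17 0.04] gw 68.1
```

View pics/z2.png

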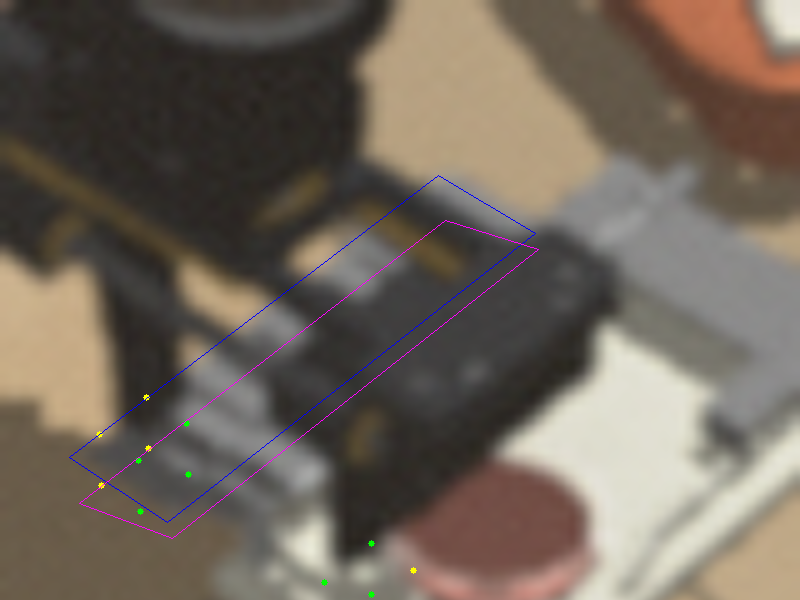

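The finger ends appear about 9 mm above the TCP plane. With linkage fingers the open tips sit behind the shut-tip TCP, so the tip is near z 29, just at the strip, which fits zero force. I continue down in small steps, watching the force.

Request:
{"fn": "jog_arm", "kwargs": {"series": [[[0,0.002,0],[0,0,0],0.068],[[0,0.001,0],[0,0,0],0.068],[[0,0,0],[0,0,0],0.068],[[0,0,0],[0,0,0],0.068]]}}

```text
time_s: 4.68
tcp_pos: [0.4434, 0.0741, 0.0174]
ee_rot: [[0.239, 0.0, 0.971], [-0.971, -0.0, 0.239], [0.0, -1.0, 0.0]]
wrist_force: [0.8, 0.3, 0.2]
gripper_width: 0.781
```

Request:
{"fn": "jog_arm", "kwargs": {"series": [[[0,0.002,0],[0,0,0],0.068],[[0,0.001,0],[0,0,0],0.068],[[0,0,0],[0,0,0],0.068],[[0,0,0],[0,0,0],0.068]]}}

```text
time_s: 5.18
tcp_pos: [0.4434, 0.0741, 0.0144]
ee_rot: [[0.239, 0.0, 0.971], [-0.971, -0.0, 0.239], [0.0, -1.0, 0.0]]
wrist_force: [-0.0, 0.6, -0.1]
gripper_width: 0.783
```

```bash
python3 - <<'E'
from h import *
s=st();p=np.array(s['tcp_pos']);e=np.array(s['ee_rot'])
im=capture("scene")[:,:,::-1];cv2.imwrite("pics/scene3.png",im);x0,y0,w,h,f=285,235,80,60,10
v=cv2.resize(im[y0:y0+h,x0:x0+w],None,fx=f,fy=f,interpolation=cv2.INTER_CUBIC)
for sx in(-1,1):
  for off,c in((0,(0,255,0)),(-.01,(0,255,255)),(-.02,(255,0,255))):
    q=[p+e@[sx*a,off,dz] for a,dz in((.034,-.0095),(.034,.0095),(.049,.0095),(.049,-.0095))]
    cv2.polylines(v,[((proj("scene",q)-[x0,y0]+.5)*f).astype(np.int32)],True,c,1)
cv2.imwrite("pics/z3.png",v)
E
```

```text
t 5.175 tcp [0.4434 0.0741 0.0144] loader mm [-111.    38.9] yaw 13.81 down [ 0. -0. -1.] F [-0.01  0.61 -0.13] gw 68.1
```

View pics/z3.png

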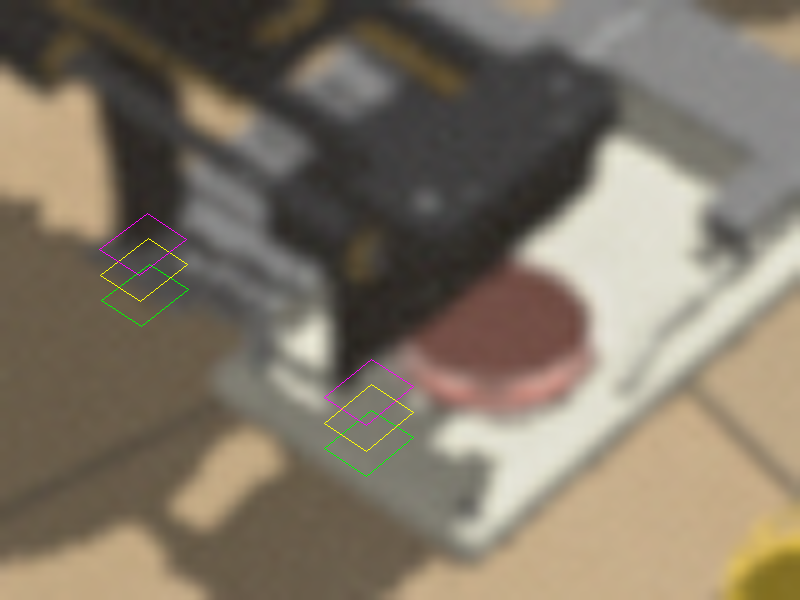

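The visible finger ends (push finger bottom at (345,378), strip finger at (140,235)) are still well above the strip, about 25 mm above the TCP plane. I keep lowering until the force shows contact.

Request:
{"fn": "jog_arm", "kwargs": {"series": [[[0,0.003,0],[0,0,0],0.068],[[0,0.002,0],[0,0,0],0.068],[[0,0,0],[0,0,0],0.068],[[0,0,0],[0,0,0],0.068]]}}

```text
time_s: 5.72
tcp_pos: [0.4434, 0.0741, 0.0093]
ee_rot: [[0.239, -0.0, 0.971], [-0.971, -0.0, 0.239], [0.0, -1.0, -0.0]]
wrist_force: [-0.0, 0.3, 0.1]
gripper_width: 0.785
```

Request:
{"fn": "jog_arm", "kwargs": {"series": [[[0,0.003,0],[0,0,0],0.068],[[0,0.002,0],[0,0,0],0.068],[[0,0,0],[0,0,0],0.068],[[0,0,0],[0,0,0],0.068]]}}

```text
time_s: 6.22
tcp_pos: [0.4435, 0.0742, 0.0043]
ee_rot: [[0.239, 0.0, 0.971], [-0.971, -0.0, 0.239], [0.0, -1.0, -0.0]]
wrist_force: [-0.1, 0.2, 0.5]
gripper_width: 0.779
```

Request:
{"fn": "jog_arm", "kwargs": {"series": [[[0,0.002,0],[0,0,0],0.068],[[0,0.001,0],[0,0,0],0.068],[[0,0,0],[0,0,0],0.068],[[0,0,0],[0,0,0],0.068]]}}

```text
time_s: 6.72
tcp_pos: [0.4437, 0.0742, 0.0015]
ee_rot: [[0.239, 0.0, 0.971], [-0.971, 0.0, 0.239], [-0.0, -1.0, 0.001]]
wrist_force: [1.1, -0.4, 2.1]
gripper_width: 0.782
```

```bash
python3 - <<'E'
from h import *
s=st();p=np.array(s['tcp_pos']);e=np.array(s['ee_rot'])
for n,(x0,y0,w,h),f in(("scene",(285,235,80,60),10),("top",(305,195,100,100),4)):
    im=capture(n)[:,:,::-1];cv2.imwrite(f"pics/{n}4.png",im)
    v=cv2.resize(im[y0:y0+h,x0:x0+w],None,fx=f,fy=f,interpolation=cv2.INTER_CUBIC)
    if n=="scene":
      for sx in(-1,1):
        for off,c in((0,(0,255,0)),(-.01,(0,255,255)),(-.02,(255,0,255))):
          q=[p+e@[sx*a,off,dz] for a,dz in((.034,-.0095),(.034,.0095),(.049,.0095),(.049,-.0095))]
          cv2.polylines(v,[((proj(n,q)-[x0,y0]+.5)*f).astype(np.int32)],True,c,1)
      cv2.imwrite("pics/z4.png",np.clip(v*1.5,0,255).astype(np.uint8))
E
```

```text
t 6.725 tcp [0.4437 0.0742 0.0015] loader mm [-110.7   38.9] yaw 13.81 down [ 0.  0. -1.] F [ 1.08 -0.36  2.15] gw 68.0
```

View pics/z4.png

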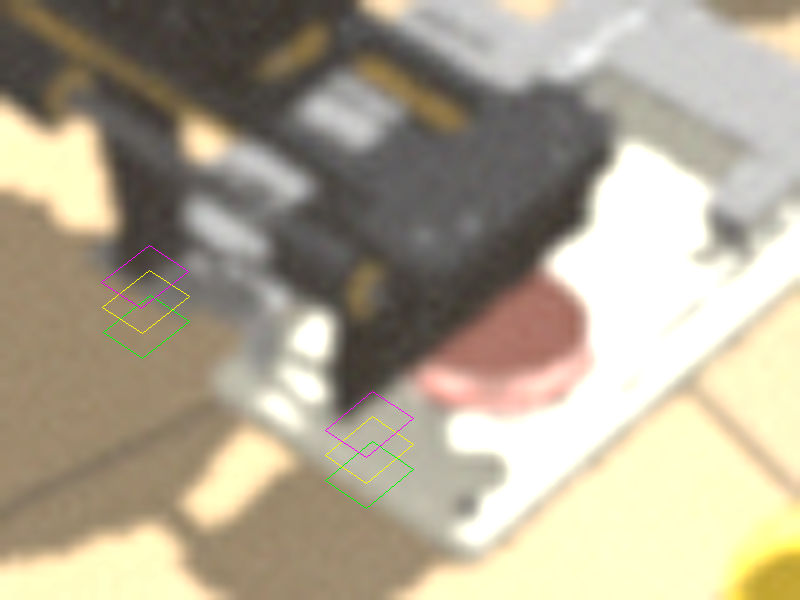

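There is contact now: 2.1 N with the TCP at z 1.5 mm, so the tips at this opening are about 27 mm behind the TCP. That agrees with the picture. I press about 8 mm further.

Request:
{"fn": "jog_arm", "kwargs": {"series": [[[0,0.002,0],[0,0,0],0.068],[[0,0.002,0],[0,0,0],0.068],[[0,0,0],[0,0,0],0.068],[[0,0,0],[0,0,0],0.068]]}}

```text
time_s: 7.32
tcp_pos: [0.4435, 0.0741, -0.0026]
ee_rot: [[0.239, 0.0, 0.971], [-0.971, 0.0, 0.239], [0.0, -1.0, 0.0]]
wrist_force: [-0.4, -2.1, 2.8]
gripper_width: 0.779
```

```bash
python3 -c "
from h import *
s=st();m=np.array(s['moment']);print(R.T@m[:2],m[2])"
```

```text
t 7.325 tcp [ 0.4435  0.0741 -0.0026] loader mm [-110.9   38.9] yaw 13.81 down [ 0.  0. -1.] F [-0.43 -2.12  2.78] gw 67.8
[-0.52403846 -0.11023319] 0.02881090527709556
```

Request:
{"fn": "jog_arm", "kwargs": {"series": [[[0,0.002,0],[0,0,0],0.068],[[0,0.002,0],[0,0,0],0.068],[[0,0,0],[0,0,0],0.068],[[0,0,0],[0,0,0],0.068]]}}

```text
time_s: 7.82
tcp_pos: [0.4435, 0.0742, -0.0066]
ee_rot: [[0.239, 0.0, 0.971], [-0.971, 0.0, 0.239], [-0.0, -1.0, 0.0]]
wrist_force: [1.4, -0.6, 3.5]
gripper_width: 0.78
```

```bash
python3 - <<'E'
from h import *
s=st();m=np.array(s['moment']);print(R.T@m[:2],m[2])
o2=[]
for n,(x0,y0,w,h),f in(("scene",(285,225,80,80),5),("top",(320,195,78,80),5)):
    im=capture(n)[:,:,::-1];cv2.imwrite(f"pics/{n}5.png",im)
    o2.append(cv2.resize(im[y0:y0+h,x0:x0+w],None,fx=f,fy=f,interpolation=cv2.INTER_CUBIC))
cv2.imwrite("pics/crop5.png",np.hstack(o2))
E
```

```text
t 7.825 tcp [ 0.4435  0.0742 -0.0066] loader mm [-110.9   39. ] yaw 13.81 down [ 0.  0. -1.] F [ 1.42 -0.62  3.52] gw 67.8
[-0.24341498 -0.1151704 ] 0.0005522655728883354
```

View pics/crop5.png

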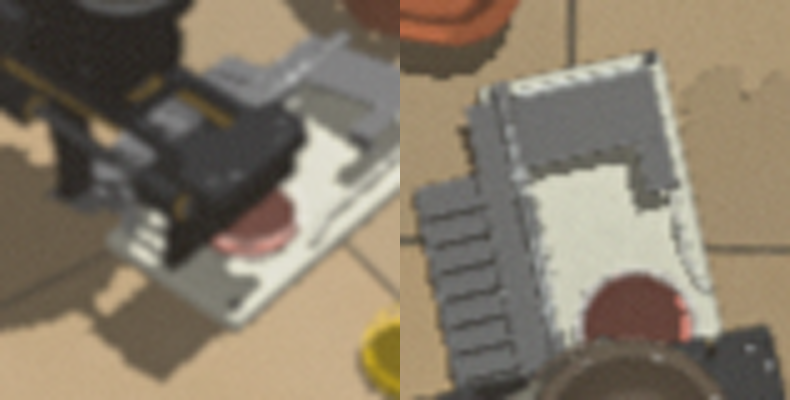

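The flap has tilted open, with the lip raised and casting a shadow, and the force is 3.5 N. Now I push along the lane at about 40 mm/s.

Request:
{"fn": "jog_arm", "kwargs": {"series": [[[0,0,0.003],[0,0,0],0.068],[[0,0,0.005],[0,0,0],0.068],[[0,0,0.005],[0,0,0],0.068],[[0,0,0.005],[0,0,0],0.068],[[0,0,0.005],[0,0,0],0.068],[[0,0,0.005],[0,0,0],0.068],[[0,0,0.005],[0,0,0],0.068],[[0,0,0.005],[0,0,0],0.068],[[0,0,0.003],[0,0,0],0.068],[[0,0,0],[0,0,0],0.068]]}}

```text
time_s: 9.18
tcp_pos: [0.4839, 0.0841, -0.0066]
ee_rot: [[0.239, 0.001, 0.971], [-0.971, 0.0, 0.239], [-0.0, -1.0, 0.001]]
wrist_force: [-1.2, 0.8, 2.7]
gripper_width: 0.781
```

```bash
cat > look.py <<'E'
from h import *
import sys
k=sys.argv[1];s=st();m=np.array(s['moment']);print(R.T@m[:2],m[2])
o2=[]
for n,(x0,y0,w,h),f in(("scene",(285,215,80,80),5),("top",(320,195,78,80),5)):
    im=capture(n)[:,:,::-1];cv2.imwrite(f"pics/{n}{k}.png",im)
    o2.append(cv2.resize(im[y0:y0+h,x0:x0+w],None,fx=f,fy=f,interpolation=cv2.INTER_CUBIC))
    hsv=cv2.cvtColor(im,cv2.COLOR_BGR2HSV)
    q=((((hsv[...,0]<12)|(hsv[...,0]>168))&(hsv[...,1]>90))*255).astype(np.uint8)
    z=np.zeros_like(q);z[y0+10:y0+h,x0+20:x0+75]=q[y0+10:y0+h,x0+20:x0+75]
    c=max(cv2.findContours(z,0,1)[0],key=cv2.contourArea);b=cv2.boundingRect(c);print(n,"red box",b)
    # right & front extremes, loader mm at z 24
    for nm,u in(("topmost",c[c[:,0,1].argmin(),0]),("rightmost",c[c[:,0,0].argmax(),0])): print(nm,((ray(n,u+0.0,.024)[:2]-o)@R*1e3).round(1))
cv2.imwrite(f"pics/crop{k}.png",np.hstack(o2))
E
python3 look.py 6
```

```text
t 9.175 tcp [ 0.4839  0.0841 -0.0066] loader mm [-69.3  38.9] yaw 13.81 down [ 0.001  0.    -1.   ] F [-1.16  0.83  2.66] gw 67.9
[0.20838463 0.46943333] 0.004967422718516523
scene red box (339, 257, 12, 9)
topmost [-8.9 -7. ]
rightmost [-15.4 -23.1]
top red box (357, 238, 17, 8)
topmost [-3.4 -1.6]
rightmost [-27.3 -27.5]
```

Request:
{"fn": "jog_arm", "kwargs": {"series": [[[0,0,0.003],[0,0,0],0.068],[[0,0,0.005],[0,0,0],0.068],[[0,0,0.006],[0,0,0],0.068],[[0,0,0.006],[0,0,0],0.068],[[0,0,0.006],[0,0,0],0.068],[[0,0,0.006],[0,0,0],0.068],[[0,0,0.006],[0,0,0],0.068],[[0,0,0.006],[0,0,0],0.068],[[0,0,0.004],[0,0,0],0.068],[[0,0,0.002],[0,0,0],0.068]]}}

```text
time_s: 10.52
tcp_pos: [0.532, 0.0959, -0.0067]
ee_rot: [[0.239, -0.0, 0.971], [-0.971, -0.0, 0.239], [0.0, -1.0, -0.0]]
wrist_force: [-2.2, 0.6, 4.1]
gripper_width: 0.784
```

```bash
python3 look.py 7
```

```text
t 10.525 tcp [ 0.532   0.0959 -0.0067] loader mm [-19.8  38.8] yaw 13.81 down [-0. -0. -1.] F [-2.2   0.58  4.1 ] gw 68.2
[0.27270935 0.81295395] 0.09393764546545756
scene red box (354, 225, 6, 3)
topmost [107.8  62.9]
rightmost [110.8  46.3]Traceback (most recent call last):
  File "look.py", line 11, in <module>
    c=max(cv2.findContours(z,0,1)[0],key=cv2.contourArea);b=cv2.boundingRect(c);print(n,"red box",b)
ValueError: max() iterable argument is empty
```

Request:
{"fn": "jog_arm", "kwargs": {"series": [[[0,0,0.002],[0,0,0],0.068],[[0,0,0.002],[0,0,0],0.068],[[0,0,0.002],[0,0,0],0.068],[[0,0,0],[0,0,0],0.068]]}}

```text
time_s: 11.12
tcp_pos: [0.538, 0.0974, -0.0066]
ee_rot: [[0.239, 0.001, 0.971], [-0.971, 0.0, 0.239], [-0.0, -1.0, 0.001]]
wrist_force: [-1.7, 0.2, 2.6]
gripper_width: 0.783
```

Request:
{"fn": "jog_arm", "kwargs": {"series": [[[0,0,0.001],[0,0,0],0.068],[[0,0,0.001],[0,0,0],0.068],[[0,0,0],[0,0,0],0.068]]}}

```text
time_s: 11.5
tcp_pos: [0.5397, 0.0978, -0.0066]
ee_rot: [[0.239, 0.0, 0.971], [-0.971, 0.0, 0.239], [-0.0, -1.0, 0.0]]
wrist_force: [-3.1, 0.3, 3.6]
gripper_width: 0.781
```

Request:
{"fn": "jog_arm", "kwargs": {"series": [[[0,0,0.001],[0,0,0],0.068],[[0,0,0.001],[0,0,0],0.068],[[0,0,0],[0,0,0],0.068]]}}

```text
time_s: 11.88
tcp_pos: [0.5418, 0.0983, -0.0066]
ee_rot: [[0.239, 0.0, 0.971], [-0.971, 0.0, 0.239], [-0.0, -1.0, 0.0]]
wrist_force: [-2.1, 0.7, 4.1]
gripper_width: 0.784
```

Request:
{"fn": "jog_arm", "kwargs": {"series": [[[0,0,0.001],[0,0,0],0.068],[[0,0,0],[0,0,0],0.068]]}}

```text
time_s: 12.12
tcp_pos: [0.5426, 0.0985, -0.0067]
ee_rot: [[0.239, 0.0, 0.971], [-0.971, 0.0, 0.239], [0.0, -1.0, 0.0]]
wrist_force: [-2.4, 0.1, 3.1]
gripper_width: 0.781
```

Request:
{"fn": "jog_arm", "kwargs": {"series": [[[0,0,0.001],[0,0,0],0.068],[[0,0,0],[0,0,0],0.068]]}}

```text
time_s: 12.38
tcp_pos: [0.5436, 0.0988, -0.0066]
ee_rot: [[0.239, 0.0, 0.971], [-0.971, 0.0, 0.239], [-0.0, -1.0, 0.0]]
wrist_force: [-3.4, 0.2, 3.6]
gripper_width: 0.782
```

Request:
{"fn": "jog_arm", "kwargs": {"series": [[[0,0,0.001],[0,0,0],0.068],[[0,0,0],[0,0,0],0.068]]}}

```text
time_s: 12.62
tcp_pos: [0.5443, 0.0989, -0.0067]
ee_rot: [[0.238, -0.0, 0.971], [-0.971, -0.0, 0.238], [0.0, -1.0, -0.0]]
wrist_force: [-3.5, 0.2, 3.8]
gripper_width: 0.78
```

Request:
{"fn": "jog_arm", "kwargs": {"series": [[[0,0,0.001],[0,0,0],0.068],[[0,0,0],[0,0,0],0.068]]}}

```text
time_s: 12.88
tcp_pos: [0.5443, 0.0988, -0.0068]
ee_rot: [[0.238, -0.002, 0.971], [-0.971, -0.001, 0.238], [0.0, -1.0, -0.002]]
wrist_force: [-4.5, -0.2, 4.1]
gripper_width: 0.782
```

Request:
{"fn": "jog_arm", "kwargs": {"series": [[[0,0,0.001],[0,0,0],0.068],[[0,0,0],[0,0,0],0.068],[[0,0,0],[0,0,0],0.068]]}}

```text
time_s: 13.25
tcp_pos: [0.5444, 0.0987, -0.007]
ee_rot: [[0.238, -0.004, 0.971], [-0.971, -0.001, 0.238], [0.0, -1.0, -0.004]]
wrist_force: [-7.2, 0.1, 4.9]
gripper_width: 0.778
```

```bash
sed -i 's/    c=max/    if not z.any(): continue\n    c=max/' look.py; python3 look.py 8
```

```text
t 13.25 tcp [ 0.5444  0.0987 -0.007 ] loader mm [-7.1 38.6] yaw 13.75 down [-0.004 -0.001 -1.   ] F [-7.17  0.13  4.94] gw 67.7
[0.53056774 1.89101591] -0.03185939231856219
```

View pics/crop8.png

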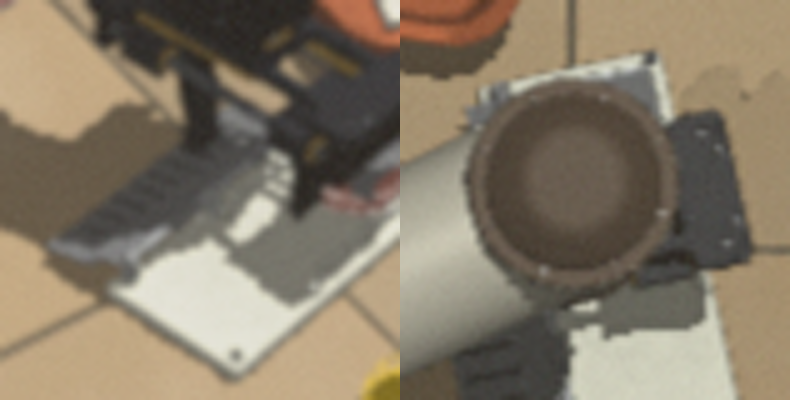

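The push stalled at loader x -7 as force rose to 7 N. That is within 1.5 mm of where home should be, and the dish shows under the gripper at crop (360,195). I back off 5 mm with the flap still held so the dish is not dragged, then lift straight up.

Request:
{"fn": "jog_arm", "kwargs": {"series": [[[0,0,-0.002],[0,0,0],0.068],[[0,0,-0.003],[0,0,0],0.068],[[0,0,-0.002],[0,0,0],0.068],[[0,0,0],[0,0,0],0.068],[[0,-0.004,0],[0,0,0],0.068],[[0,-0.005,0],[0,0,0],0.068],[[0,-0.01,0],[0,0,0],0.068],[[0,-0.03,0],[0,0,0],0.068],[[0,-0.05,0],[0,0,0],0.068],[[0,-0.05,0],[0,0,0],0.068]]}}

```text
time_s: 14.6
tcp_pos: [0.5381, 0.0968, 0.1433]
ee_rot: [[0.238, -0.003, 0.971], [-0.971, -0.002, 0.238], [0.001, -1.0, -0.004]]
wrist_force: [0.3, 0.3, -0.2]
gripper_width: 0.78
```

Request:
{"fn": "jog_arm", "kwargs": {"series": [[[-0.055,-0.02,0],[0,0,0],0.068],[[-0.055,-0.02,0],[0,0,0],0.068],[[-0.055,0,0],[0,0,0],0.068],[[-0.055,0,0],[0,0,0],0.068],[[-0.055,0,0],[0,0,0],0.068],[[0,0,0],[0,0,0],0.068],[[0,0,0],[0,0,0],0.068]]}}

```text
time_s: 15.48
tcp_pos: [0.4732, 0.3638, 0.1819]
ee_rot: [[0.239, -0.002, 0.971], [-0.971, -0.002, 0.239], [0.002, -1.0, -0.002]]
wrist_force: [-0.7, 0.1, 0.1]
gripper_width: 0.782
```

```bash
python3 look.py 9; python3 - <<'E'
from h import *
A=cv2.imread("pics/scene9.png")[215:295,285:365];B=cv2.imread("pics/top9.png")[195:305,312:402]
C=np.zeros((550,790,3),np.uint8);C[:,:450]=cv2.resize(B,(450,550),interpolation=2);C[:340,450:]=cv2.resize(A,(340,340),interpolation=2)
cv2.imwrite("pics/end.png",C)
a,b=cv2.imread("pics/top0.png"),cv2.imread("pics/top9.png")
d=cv2.absdiff(a,b).max(2)
for nm,(x0,x1,y0,y1) in dict(other=(480,515,240,275),stopper=(460,480,212,232),beaker=(244,266,216,242),yellow=(402,432,240,268)).items(): print(nm,d[y0:y1,x0:x1].mean().round(1))
E
```

```text
t 15.475 tcp [0.4732 0.3638 0.1819] loader mm [-12.5 313. ] yaw 13.82 down [-0.002 -0.002 -1.   ] F [-0.66  0.13  0.06] gw 68.0
[-0.08178289 -0.00704998] 0.014541838725146094
scene red box (348, 246, 10, 7)
topmost [28.8 16.9]
rightmost [ 28.2 -12.8]
top red box (351, 225, 17, 9)
topmost [ 26.7 -18.8]
rightmost [ 15.7 -21.5]
other 3.9
stopper 3.7
beaker 5.4
yellow 4.5
```

View pics/end.png

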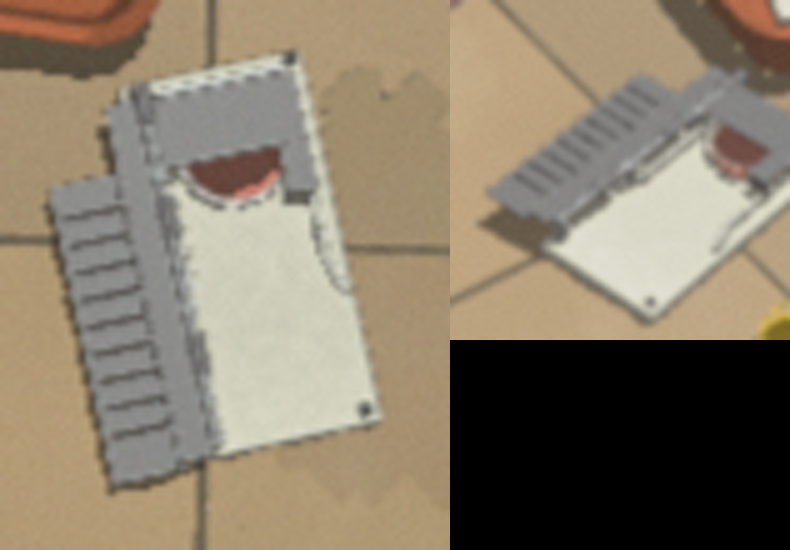

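The flap is shut flat again and the dish is visible in the notch behind the lip, with its rear rim at crop (235,205). One numeric check of the dish's travel, comparing its rear edge before and after.

```bash
python3 - <<'E'
from h import *
for k in(0,9):
  for n,w in(("top",(205,290,340,395)),("scene",(235,290,310,372))):
    im=cv2.imread(f"pics/{n}{k}.png");hsv=cv2.cvtColor(im,cv2.COLOR_BGR2HSV)
    m=(((hsv[...,0]<12)|(hsv[...,0]>168))&(hsv[...,1]>70));z=np.zeros_like(m);z[w[0]:w[1],w[2]:w[3]]=m[w[0]:w[1],w[2]:w[3]]
    _,lab,stt,_=cv2.connectedComponentsWithStats(z.astype(np.uint8));z=lab==1+stt[1:,4].argmax()
    P=np.array([(ray(n,(u,v),.02)[:2]-o)@R*1e3 for v,u in zip(*np.nonzero(z))])
    print(k,n,"rear x",np.sort(P[:,0])[:5].mean().round(1),"y range",P[:,1].min().round(1),P[:,1].max().round(1))
# lip tip & strip compare with initial (flap shut)
a,b=cv2.imread("pics/top0.png"),cv2.imread("pics/top9.png");d=cv2.absdiff(a,b).max(2)
print("strip diff",d[235:290,325:345].mean(),"cover diff",d[213:224,345:368].mean())
E
```

```text
0 top rear x -86.9 y range -31.1 21.3
0 scene rear x -89.3 y range -31.8 19.6
9 top rear x 8.2 y range -24.1 20.4
9 scene rear x 7.2 y range -14.6 22.1
strip diff 4.029090909090909 cover diff 4.24505928853755
```

The dish travelled about 95–96 mm from x -62, which puts its centre at about 32–34 against a seat of 32. The strip and cover match their shut pictures, so I hand in.

```bash
python3 -c "
from station import *
print(finish_job(), sense()['time_s'])"
```

```text
the job is handed in; nothing more can be done
the job is handed in; nothing more can be done
```

The dish is loaded and handed in. I held the flap open with one fingertip on the press strip and pushed the dish about 95 mm along the lane with the other. I then backed off a few millimetres with the flap still held and lifted away so it sprang shut. The clock read 15.5 s just before hand-in.

**Dish home:**
- The push stalled against the backstop at about 7 N, with the gripper within 1.5 mm of where I expected it.
- The dish's rear edge moved 95–96 mm between the before and after pictures. That puts its centre at about x 33 mm, against a seat at x 32 mm, within the measuring error of a few mm.

**Flap shut:** the strip and cover look the same as in the first pictures, and the dish shows in the notch behind the lip.

**Other objects:** the other dish, the stopper and the beaker are unchanged in the top view.

**Checks that disagreed:**
- The open fingertips turned out to sit about 27 mm behind the stated TCP, so I found the strip by force rather than by height.
- The loader's pose fit was off by up to 5 mm at single corners. The rails and the force stop covered that.

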